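# Open the walnut canister on the market stall

### The job

Open the wider, lower canister of walnuts: pull its snug press-in lid straight up by the arched handle until it snaps free, then set the lid down gently (do not drop it), right way up, wholly on the wooden board, and let go of it. Leave the other things on the stall where they stand.

Things in the scene. Friction and masses are not known exactly. Their poses are not given: they have to be found in the camera images.
- canister: The wider, lower canister, fixed to the table: clear plastic, full of walnuts, 104 mm diameter, with a white collar (114 mm diameter, 30 mm tall) round its mouth; rim 120 mm high. Origin: centre of its underside, z up. Four hidden sprung catch balls in the collar hold the lid: it takes a straight upward pull of about 10 to 18 N, is loose after 10 mm and clear of the rim after 22 mm.
- lid: Its loose round lid, 0.25 kg, 70 mm tall. Bottom up: white plug 88 mm diameter, 22 mm deep (in the collar); wooden disc 116 mm diameter, 8 mm thick, resting on the collar; arched steel handle: level bar 76 mm long (lid x), 12 mm wide and tall, on 12 mm posts at x = +-32 mm, 28 mm of air under it. Origin: centre of the plug's underside, z up; starts 98 mm above the table.
- lid_handle (a point): Middle of the lid's handle bar (64 mm above the lid's origin). Axes as the lid's: x along the bar.
- board: Square wooden board, 190 x 190 x 18 mm, fixed flat on the table. Origin: centre of its underside; x and y along its edges.
- board_top (a point): Centre of the board's upper face, 18 mm above the table; axes as the board's.
- tall_canister: The slimmer, taller canister of dates (84 mm diameter, 188 mm tall with its round steel knob), fixed; not to be opened. Origin: centre of its underside.
- weight: Loose brass weight, 30 mm diameter, 44 mm tall. Origin: centre of its underside. A bystander.
- sample_cup: Loose small white cup, 36 mm diameter, 45 mm tall. Origin: centre of its underside. A bystander.
- honey_jar: Loose amber jar, 62 mm diameter, 85 mm tall. Origin: centre of its underside. A bystander.
- scoop: Loose aluminium nut scoop with a wooden handle, about 175 mm long along its x, 55 mm wide, 30 mm tall. Origin: on its underside, near the joint of scoop and handle. A bystander.
- price_stand: Loose price-card stand, 145 mm tall: dark foot 50 x 70 mm, thin stem, white card 110 mm wide. Origin: centre of its underside. A bystander.
- canister_rim (a point): Centre of the canister's mouth, level with the rim, 120 mm above its foot.

How it is judged:
By the outcome, as a careful person would: the job done as asked, in the order asked, and still so for the second after the job is handed in, with the robot touching nothing.
It also fails if it takes over 48 s, if anything falls off the work surface, if the arm or the gripper's body presses on something with over 40 N, if the wrist force passes 120 N, or if a joint passes its speed limit or range.

### The arm

A 7-joint arm with a two-finger parallel gripper is mounted at the origin on the work surface. World frame = base frame: x ahead of the robot, y to its left, z up, the work surface at z = 0. Lengths are in m, angles in rad, forces in N, time in s.
With the tool pointing down it reaches from about 0.425 to 0.925 m from the base axis. Payload 6.8 kg.
Tool frame: the origin (TCP) lies midway between the tips of the shut fingers; the grasp point (between the pads) lies 19 mm behind it (r.grip_depth is the distance from the TCP to the grasp point, in m); z points along the fingers, y is the line along which they close (so a half turn about z gives the same grasp; the last joint's range is limited). The gripper opens to 85 mm and grips with 20 to 120 N. Pads are 22 mm wide; open, the fingers measure 114 mm over their backs; the gripper's body (76 mm by 85 mm) begins 54 mm behind the grasp point. The pads swing forward as they close: fully open they stand 13 mm farther back than shut.
Start: joints at [-1.335, 0.477, 0.022, 1.555, -0.011, 1.109, -0.083], TCP at [0.228, 0.636, 0.205] pointing down, gripper open.
Joint ranges: [-2.96, 2.96], [-0.34, 2.1], [-1.41, 1.46], [0.24, 2.44], [-1.37, 4.51], [0.17, 1.92], [-2.96, 2.96]. Speed limits (rad/s): [2.39, 2.39, 3.14, 3.14, 3.14, 3.14, 3.14].

### API

Orientations are given as a rotation vector (axis times angle).
In Python, from bench import telemetry, grab_frame, calibration, order, silhouettes, r gives the robot as it stands.
- The arm moves only by the tool apply_moves, never from a script. Its argument "moves" is a list of rows, each a list of 7 numbers: the turn, a rotation vector about the tool's x, y, z scaled (see below), then the shift along the tool's x, y, z scaled (see below), then the opening, from -1 (shut) to 1 (fully open). A call has exactly 8 rows; each row shifts and turns the commanded pose from where the row before left it, along the tool's axes as they then stand; what a row does not reach is not made up. The controller multiplies each number of a shift by 1000 mm and each number of a turn by 6 degrees. A row lasts 1/12 s, in which the tool goes at most 41.7 mm and 7.16 degrees, less where a joint would pass 70% of its speed; a pose out of reach is approached as far as the arm can. A call with a number of a shift or a turn outside -1 to 1 is refused whole. A call with a gripper value outside its range is refused whole. The fingers move at their own pace and stop on an object; "grip_force" is the grip in N (left out, the last holds). Time passes only in rows, so rows that do not move let the fingers close, or fill a call up. It gives the time, the measured TCP pose, the force, the opening and the grip force at its end, in the units of the state.
- telemetry.get_obs(): the state, without advancing time (a new reading comes with each control period).
- grab_frame(name): name is "side" or "top" or "wrist"; returns the picture (400x640x3 uint8, blue, green, red); there is no depth.
- calibration(name): a dict with "fx", "fy", "cx", "cy" (pixels), "world_from_camera" (4x4, takes a point from camera to world coordinates); the wrist camera has in their place "mount" (4x4, takes a point from camera to tool coordinates, whose origin is the TCP and whose axes are the flange's). Camera axes: x right, y down, z forward; pixel columns grow to the right and rows downward; lengths in m; the calibration is good to about 2 mm. The wrist camera is an equidistant fisheye: a pixel r from the principal point sees the ray r / f radians off the axis. A picture is of the moment at which its call begins: read the wrist's pose just before it. calibration takes no time and is no camera call.
- order.hand_in(): hands the job in; it is judged then, once.
Trained networks look in the newest picture that a camera, given by its name, has taken for a name from the list of things; names that differ only in an ending like _2 or _b are one class to them, and where a whole thing is asked for, a point or a joint stands for the part that bears it (a point fixed in the world has none). Each returns a list of dicts, best first, with "p" (0 to 1); they miss things now and then, are a little off and sometimes report something else, mostly with a low value. They report only what shows in the picture. A call takes as long as a camera call.
- silhouettes(thing, camera): "mask" (400x640 bool, what is visible of it) and "extent" ([centre column, centre row, width, height] in pixels, round what is visible of it).
The state is a dict: "clock": time; "joints": joint angles; "qvel": joint speeds; "tau": joint torques, N m; "tcp_pos": TCP position; "orientation": TCP orientation; "contact_force": force on the tool from outside, world axes, zero at the start; "moment": the same for the moment, N m; "grip_width": finger opening in m; "gripper_force": force on a finger pad.
Only numpy, scipy, OpenCV 4.12 (cv2) and the standard library are available. Lean on these libraries where they do the work, as an engineer would, in place of code of your own. Each camera call takes 0.05 s, during which the arm holds its last target. There are 200 camera calls.

## Working session

There is one attempt and no reset: what is moved stays moved. The work goes in short steps, Python scripts to look and compute and a tool call to move; the robot and the scene stay as the last step left them, time stands still between calls to the robot, and variables do not carry over. Pictures are saved under pics/ and viewed, at most 10 in all, crops included, and the job is handed in when it is done.

Besides the shell and the picture viewer there is one more tool, called after "Emit:" by a JSON object that holds its "api" and its "payload". apply_moves: Moves the arm, as the interface text tells. Its arguments: {"type":"object","properties":{"moves":{"type":"array"},"grip_force":{"type":"number"}},"required":["moves"]}

```bash
mkdir -p pics; ls; cat > h.py <<'E'
import numpy as np,cv2
from bench import telemetry, grab_frame, calibration, order, silhouettes, r
from scipy.spatial.transform import Rotation as R
def ray(cam,u,v):
    c=calibration(cam);M=np.array(c["world_from_camera"])
    d=M[:3,:3]@np.array([(u-c["cx"])/c["fx"],(v-c["cy"])/c["fy"],1]);return M[:3,3],d
def atz(cam,u,v,z):
    o,d=ray(cam,u,v);return (o+d*(z-o[2])/d[2])
E
python3 - <<'E'
from h import *
o=telemetry.get_obs();print(o)
a=grab_frame("top");b=grab_frame("side")
cv2.imwrite("pics/a.png",a);cv2.imwrite("pics/b.png",b)
for c in("top","side"):
  print(c,np.round(calibration(c)["world_from_camera"],3).tolist(),calibration(c)["fx"])
  for t in("lid","lid_handle","canister","board","tall_canister","weight","sample_cup","honey_jar","scoop","price_stand"):
    print(t,[(round(s["p"],2),np.round(s["extent"]).tolist()) for s in silhouettes(t,c)[:2]])
E
```

```text
pics
{'clock': 0.0, 'joints': array([-1.33505687,  0.47784125,  0.02234313,  1.55643742, -0.01155975,
        1.10929775, -0.08311527]), 'qvel': array([ 2.10407316e-04, -9.90789394e-05, -7.92108946e-04, -1.39301342e-04,
       -5.97207706e-04,  1.98227360e-03,  8.69604774e-04]), 'tau': array([-1.41181031e-04, -5.96461022e+01,  1.60813104e+00, -2.81190133e+01,
        1.25469381e-02,  9.60534060e-03, -2.61559939e-05]), 'tcp_pos': array([0.22733182, 0.63488955, 0.20370414]), 'orientation': array([-5.37441247e-01, -3.09504464e+00,  2.89356320e-03]), 'contact_force': array([-0.31837454, -0.69388347,  0.52357897]), 'moment': array([ 0.01856132, -0.03216544,  0.00860874]), 'gripper_force': 0.0, 'grip_width': 0.08554056520350158}
top [[-0.029, -0.984, 0.176, 0.41], [-1.0, 0.029, -0.001, -0.002], [-0.004, -0.176, -0.984, 1.298], [0.0, 0.0, 0.0, 1.0]] 456.10264156092757
lid [(0.93, [439.0, 235.0, 45.0, 42.0])]
lid_handle [(0.75, [439.0, 235.0, 48.0, 40.0])]
canister [(0.62, [420.0, 242.0, 22.0, 36.0])]
board [(0.73, [309.0, 248.0, 76.0, 75.0])]
tall_canister [(0.59, [200.0, 234.0, 46.0, 36.0]
[... 209 characters left out ...]
0.997, -0.066, 0.05, 0.556], [-0.08, -0.607, 0.791, -0.802], [-0.021, -0.792, -0.61, 0.725], [0.0, 0.0, 0.0, 1.0]] 472.0278005526181
lid [(0.82, [280.0, 316.0, 72.0, 65.0])]
lid_handle [(0.93, [279.0, 313.0, 75.0, 66.0])]
canister [(0.86, [283.0, 352.0, 68.0, 68.0])]
board [(0.83, [277.0, 230.0, 95.0, 73.0]), (0.31, [280.0, 312.0, 72.0, 66.0])]
tall_canister [(0.63, [286.0, 133.0, 38.0, 67.0])]
weight [(0.53, [281.0, 184.0, 13.0, 19.0])]
sample_cup [(0.81, [285.0, 272.0, 19.0, 25.0])]
honey_jar [(0.77, [393.0, 185.0, 28.0, 40.0]), (0.74, [284.0, 274.0, 18.0, 22.0])]
scoop [(0.92, [399.0, 270.0, 89.0, 30.0]), (0.32, [370.0, 143.0, 18.0, 64.0])]
price_stand [(0.86, [369.0, 144.0, 16.0, 63.0])]
```

```bash
python3 - <<'E'
from h import *
a=cv2.imread("pics/a.png");b=cv2.imread("pics/b.png")
A=cv2.resize(a[120:320,180:480],(800,533));cv2.imwrite("pics/a1.png",A)
B=cv2.resize(b[90:400,190:490],(580,600));cv2.imwrite("pics/b1.png",B)
E
```

```text
(no output)
```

View pics/a1.png

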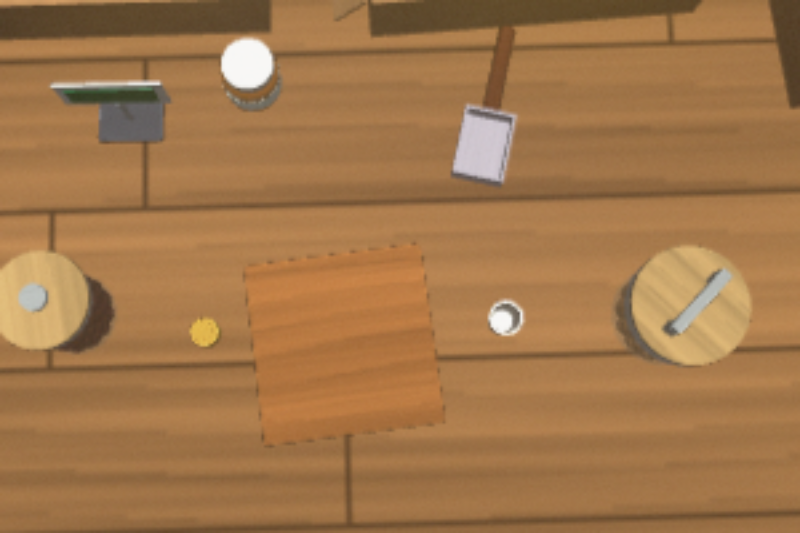

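View pics/b1.png

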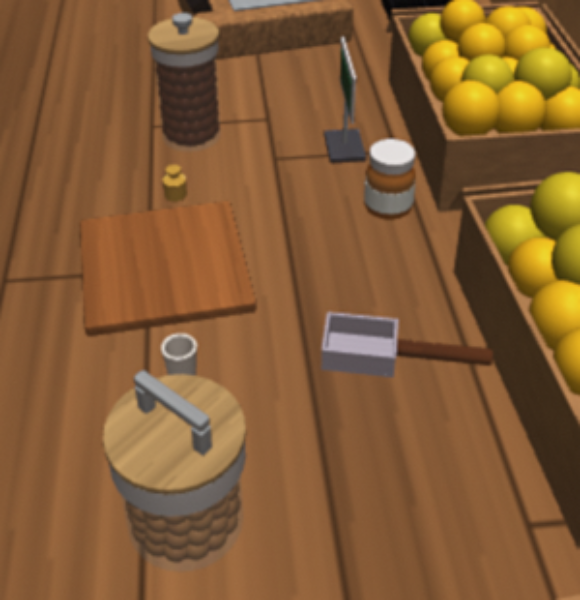

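Top crop: lid at right, with handle ends near (672,329) and (725,273); board spans corners (245,268), (415,243), (443,422), (265,445); cup between them at (505,318). The side view agrees, with handle ends near (143,380) and (203,422).

```bash
python3 - <<'E'
from h import *
T=lambda u,v:(180+u*300/800,120+v*200/533)
S=lambda u,v:(190+u*300/580,90+v*310/600)
p=[atz("top",*T(*q),.166) for q in((672,331),(725,272))]
s=[atz("side",*S(*q),.166) for q in((142,380),(203,418))]
for x in(p,s):
  d=x[1]-x[0];print(np.round(x,3).tolist(),"mid",np.round((x[0]+x[1])/2,4),"len",np.linalg.norm(d),np.degrees(np.arctan2(d[1],d[0])))
# lid disc centre
print("disc",atz("top",*T(691,305),.128), atz("side",*S(175,437),.128))
bt=np.array([atz("top",*T(*q),.018) for q in((246,268),(416,243),(444,422),(265,445))])
print(np.round(bt,3).tolist(),bt.mean(0))
print("side board",np.mean([atz("side",*S(*q),.018) for q in((82,218),(234,204),(254,303),(88,322))],0))
print("cup",atz("top",*T(505,318),.045),"weight",atz("top",*T(204,332),.04))
o=telemetry.get_obs();print(R.from_rotvec(o["orientation"]).as_matrix().round(3))
E
```

```text
[[0.484, -0.295, 0.166], [0.537, -0.348, 0.166]] mid [ 0.5105 -0.3216  0.166 ] len 0.07569518448157278 -45.04633171762655
[[0.491, -0.305, 0.166], [0.538, -0.348, 0.166]] mid [ 0.5144 -0.3262  0.166 ] len 0.06392251532723434 -41.99175744261554
disc [ 0.51056973 -0.32477033  0.128     ] [ 0.51388306 -0.33359368  0.128     ]
[[0.573, 0.112, 0.018], [0.594, -0.069, 0.018], [0.406, -0.09, 0.018], [0.388, 0.095, 0.018]] [0.49047155 0.01216346 0.018     ]
side board [0.49604032 0.01124248 0.018     ]
cup [ 0.50988501 -0.15565187  0.045     ] weight [0.50487732 0.154623   0.04      ]
[[-0.941  0.337  0.   ]
 [ 0.337  0.941  0.   ]
 [ 0.     0.    -1.   ]]
```

Emit:
{"api": "apply_moves", "payload": {"moves": [[0,0,0.5,0,0,-0.012,1],[0,0,0.5,0,0,-0.012,1],[0,0,0.5,0,0,-0.012,1],[0,0,0.5,0,0,-0.012,1],[0,0,0.5,0,0,-0.012,1],[0,0,0.5,0,0,-0.012,1],[0,0,0.5,0,0,-0.012,1],[0,0,0.5,0,0,-0.012,1]]}}

```text
clock: 1.77
tcp_pos: [0.2274, 0.6355, 0.3013]
orientation: [-1.173, -2.914, 0.0]
contact_force: [-0.1, -0.6, -0.6]
grip_width: 0.0854
gripper_force: 0.0
```

Emit:
{"api": "apply_moves", "payload": {"moves": [[0,0,0,-0.036,-0.011,0,1],[0,0,0,-0.036,-0.011,0,1],[0,0,0,-0.036,-0.011,0,1],[0,0,0,-0.036,-0.011,0,1],[0,0,0,-0.036,-0.011,0,1],[0,0,0,-0.036,-0.011,0,1],[0,0,0,-0.036,-0.011,0,1],[0,0,0,-0.036,-0.011,0,1]]}}

```text
clock: 2.43
tcp_pos: [0.3756, 0.3712, 0.301]
orientation: [-1.169, -2.916, -0.001]
contact_force: [-0.0, -0.2, -0.0]
grip_width: 0.0852
gripper_force: 0.0
```

Emit:
{"api": "apply_moves", "payload": {"moves": [[0,0,0,-0.035,-0.01,0,1],[0,0,0,-0.035,-0.01,0,1],[0,0,0,-0.035,-0.01,0,1],[0,0,0,-0.035,-0.01,0,1],[0,0,0,-0.035,-0.01,0,1],[0,0,0,-0.035,-0.01,0,1],[0,0,0,-0.035,-0.01,0,1],[0,0,0,0,0,0,1]]}}

```text
clock: 3.1
tcp_pos: [0.5069, 0.1449, 0.3014]
orientation: [1.184, 2.906, -0.002]
contact_force: [-0.0, 0.0, -0.1]
grip_width: 0.0854
gripper_force: 0.0
```

Emit:
{"api": "apply_moves", "payload": {"moves": [[0,0,0,-0.027,-0.028,0,1],[0,0,0,-0.027,-0.028,0,1],[0,0,0,-0.027,-0.028,0,1],[0,0,0,-0.027,-0.028,0,1],[0,0,0,-0.027,-0.028,0,1],[0,0,0,-0.027,-0.028,0,1],[0,0,0,-0.027,-0.028,0,1],[0,0,0,-0.027,-0.028,0,1]]}}

```text
clock: 3.77
tcp_pos: [0.5048, -0.1597, 0.3011]
orientation: [1.168, 2.915, 0.001]
contact_force: [1.3, 0.3, -0.3]
grip_width: 0.0851
gripper_force: 0.0
```

Emit:
{"api": "apply_moves", "payload": {"moves": [[0,0,0,-0.027,-0.027,0,1],[0,0,0,-0.027,-0.027,0,1],[0,0,0,-0.027,-0.027,0,1],[0,0,0,-0.027,-0.027,0,1],[0,0,0,-0.005,-0.002,0,1],[0,0,0,0,0,0,1],[0,0,0,0,0,0,1],[0,0,0,0,0,0,1]]}}

```text
clock: 4.43
tcp_pos: [0.5114, -0.3138, 0.3005]
orientation: [-1.166, -2.917, -0.002]
contact_force: [-0.1, 0.1, -0.4]
grip_width: 0.0855
gripper_force: 0.0
```

```bash
python3 - <<'E'
from h import *
o=telemetry.get_obs();print(o["tcp_pos"],o["joints"].round(2))
a=grab_frame("wrist");cv2.imwrite("pics/w.png",a)
c=calibration("wrist");print(c)
s=silhouettes("lid_handle","wrist");print([(x["p"],x["extent"]) for x in s])
E
```

```text
[ 0.5113953  -0.31376195  0.30046061] [-0.11  0.33  0.73  1.66 -0.23  1.24  1.48]
{'fx': 309.70691628693146, 'fy': 309.70691628693146, 'cx': 316.69599186259785, 'cy': 203.72371506020426, 'mount': array([[-1.22406413e-03, -9.54954021e-01, -2.96751275e-01,
         7.60167897e-02],
       [ 9.99998596e-01, -1.50844908e-03,  7.29355270e-04,
         1.84751886e-05],
       [-1.14413494e-03, -2.96749966e-01,  9.54954527e-01,
        -1.68404692e-01],
       [ 0.00000000e+00,  0.00000000e+00,  0.00000000e+00,
         1.00000000e+00]])}
[(0.86, [309.1, 184.4, 100.4, 100.4])]
```

View pics/w.png

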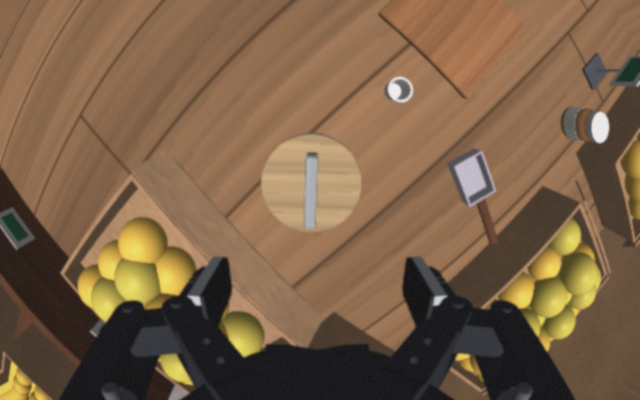

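The bar runs from about (312,155) to (310,227), nearly vertical, so the fingers are well aligned to straddle it.

```bash
cat >> h.py <<'E'
def wat(u,v,z,o):
    c=calibration("wrist");M=np.array(c["mount"]);d=np.array([u-c["cx"],v-c["cy"]]);rr=np.hypot(*d);t=rr/c["fx"]
    k=np.r_[d/rr*np.sin(t),np.cos(t)]
    Q=R.from_rotvec(o["orientation"]).as_matrix()
    p=o["tcp_pos"]+Q@M[:3,3];k=Q@M[:3,:3]@k
    return p+k*(z-p[2])/k[2]
E
python3 - <<'E'
from h import *
from bench import silhouettes
o=telemetry.get_obs();Q=R.from_rotvec(o["orientation"]).as_matrix()
a=wat(312.5,154,.168,o);b=wat(310,227.5,.168,o)
m=(a+b)/2;print(a,b,m,np.linalg.norm(a-b));d=a-b
print("bar in tool",np.degrees(np.arctan2(*(Q.T@d)[[1,0]])),"world",np.degrees(np.arctan2(d[1],d[0])))
print("disc",wat(311.5,182,.128,o))
print("toolshift",Q.T@(m-o["tcp_pos"]), Q.round(3))
im=cv2.imread("pics/w.png");cv2.imwrite("pics/w1.png",cv2.resize(im[120:250,250:370],None,fx=4.6,fy=4.6,interpolation=cv2.INTER_CUBIC))
E
```

```text
[ 0.48468004 -0.29329926  0.168     ] [ 0.53837674 -0.34842715  0.168     ] [ 0.51152839 -0.3208632   0.168     ] 0.07695726090505323
bar in tool 2.2256703920669274 world 134.24652443868308
disc [ 0.51073582 -0.32044204  0.128     ]
toolshift [-0.00507642 -0.00528576  0.13262999] [[-0.725  0.689  0.   ]
 [ 0.689  0.725  0.001]
 [ 0.001  0.001 -1.   ]]
```

View pics/w1.png

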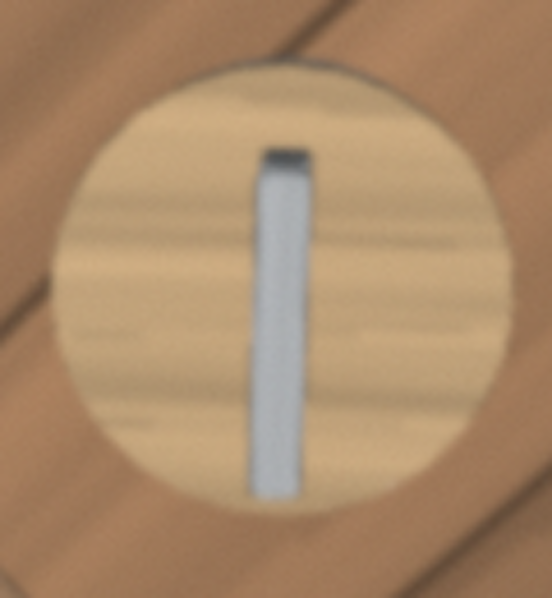

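Emit:
{"api": "apply_moves", "payload": {"moves": [[0,0,0.36,-0.006,-0.005,0,1],[0,0,0,0,0,0.02,1],[0,0,0,0,0,0.025,1],[0,0,0,0,0,0.025,1],[0,0,0,0,0,0.025,1],[0,0,0,0,0,0.025,1],[0,0,0,0,0,0,1],[0,0,0,0,0,0,1]]}}

```text
clock: 5.2
tcp_pos: [0.5113, -0.3229, 0.1802]
orientation: [-1.224, -2.891, 0.0]
contact_force: [0.4, 0.1, 0.7]
grip_width: 0.0856
gripper_force: 0.0
```

```bash
python3 - <<'E'
from h import *
o=telemetry.get_obs();print(o["tcp_pos"],R.from_rotvec(o["orientation"]).as_matrix().round(3).tolist())
a=grab_frame("wrist");cv2.imwrite("pics/w2.png",a)
E
```

```text
[ 0.51129421 -0.32292321  0.18019279] [[-0.696, 0.718, -0.002], [0.718, 0.696, 0.001], [0.002, -0.001, -1.0]]
```

View pics/w2.png

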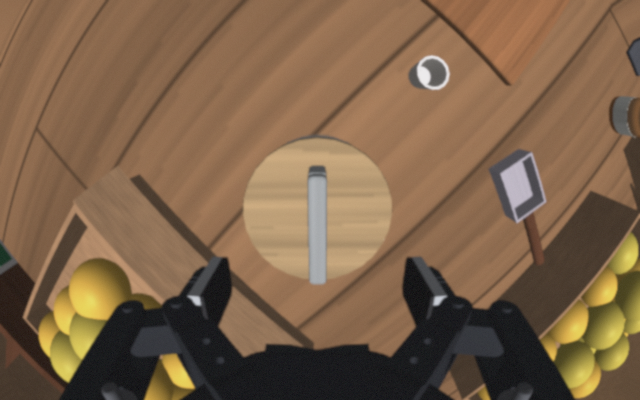

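The bar is vertical at column 317, centred between the fingers (principal column 316.7). I'll descend the rest of the way and close.

Emit:
{"api": "apply_moves", "payload": {"moves": [[0,0,0,0,0,0.02,1],[0,0,0,0,0,0.019,1],[0,0,0,0,0,0,1],[0,0,0,0,0,0,0],[0,0,0,0,0,0,-0.4],[0,0,0,0,0,0,-1],[0,0,0,0,0,0,-1],[0,0,0,0,0,0,-1]], "grip_force": 80}}

```text
clock: 5.92
tcp_pos: [0.5122, -0.3238, 0.1426]
orientation: [1.223, 2.892, 0.0]
contact_force: [-0.6, 0.3, -0.2]
grip_width: 0.0258
gripper_force: 0.0
```

Emit:
{"api": "apply_moves", "payload": {"moves": [[0,0,0,0,0,0,-1],[0,0,0,0,0,0,-1],[0,0,0,0,0,0,-1],[0,0,0,0,0,0,-1],[0,0,0,0,0,0,-1],[0,0,0,0,0,0,-1],[0,0,0,0,0,0,-1],[0,0,0,0,0,0,-1]]}}

```text
clock: 6.58
tcp_pos: [0.5117, -0.3235, 0.1416]
orientation: [-1.224, -2.893, 0.0]
contact_force: [0.6, 0.2, 0.1]
grip_width: 0.0002
gripper_force: 0.0
```

```bash
python3 - <<'E'
from h import *
o=telemetry.get_obs();print(o["tcp_pos"],o["grip_width"],o["gripper_force"],o["contact_force"])
a=grab_frame("side")[200:400,180:380];b=grab_frame("wrist")
cv2.imwrite("pics/s3.png",np.hstack([cv2.resize(a,(400,400)),b[60:400,160:480]*0 if 0 else cv2.resize(b[:,160:480],(400,400))]) if 0 else np.hstack([cv2.resize(a,(400,400)),b[0:400,140:500]]))
E
```

```text
[ 0.51166831 -0.32351651  0.14164816] 0.00015917620634362472 0.0 [0.61379722 0.22627837 0.14768474]
```

View pics/s3.png

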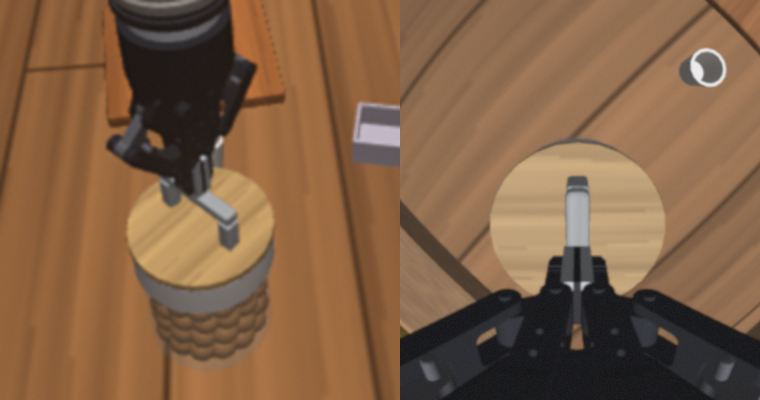

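```bash
python3 - <<'E'
from h import *
a=grab_frame("side")[250:340,230:320];b=grab_frame("wrist")[160:340,240:400];t=grab_frame("top")[205:265,405:475]
cv2.imwrite("pics/s4.png",np.hstack([cv2.resize(a,(400,400),interpolation=2),cv2.resize(b,(355,400),interpolation=2)]))
cv2.imwrite("pics/t4.png",t)
E
```

```text
(no output)
```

View pics/s4.png

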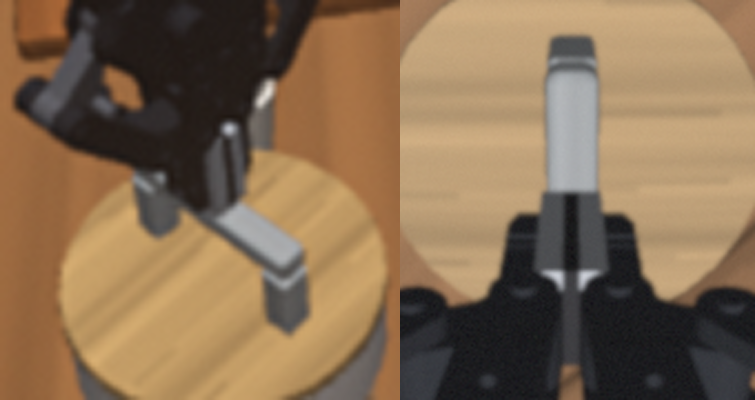

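The fingers shut just on top of the bar, so the tips sit about 20 mm higher than the stated TCP. I'll check what the robot object says.

```bash
python3 - <<'E'
from h import *
print({k:getattr(r,k) for k in dir(r) if not k.startswith("_")})
print(telemetry.get_obs()["contact_force"])
E
```

```text
{'Unreachable': <class 'bench.Unreachable'>, 'grip_depth': 0.0187}
[ 0.05238268  0.12991924 -0.193409  ]
```

Emit:
{"api": "apply_moves", "payload": {"moves": [[0,0,0,0,0,-0.01,0],[0,0,0,0,0,0,1],[0,0,0,0,0,0,1],[0,0,0,0,0,0,1],[0,0,0,0,0,0,1],[0,0,0,0,0,0.011,1],[0,0,0,0,0,0.011,1],[0,0,0,0,0,0.01,1]]}}

```text
clock: 7.5
tcp_pos: [0.5113, -0.323, 0.118]
orientation: [-1.223, -2.892, -0.0]
contact_force: [0.5, -0.8, 0.0]
grip_width: 0.0854
gripper_force: 0.0
```

Emit:
{"api": "apply_moves", "payload": {"moves": [[0,0,0,0,0,0,0],[0,0,0,0,0,0,0],[0,0,0,0,0,0,-0.3],[0,0,0,0,0,0,-0.5],[0,0,0,0,0,0,-0.5],[0,0,0,0,0,0,-1],[0,0,0,0,0,0,-1],[0,0,0,0,0,0,-1]], "grip_force": 40}}

```text
clock: 8.17
tcp_pos: [0.512, -0.3237, 0.1202]
orientation: [1.224, 2.893, 0.0]
contact_force: [-0.2, 0.0, 3.0]
grip_width: 0.0114
gripper_force: 39.5
```

Emit:
{"api": "apply_moves", "payload": {"moves": [[0,0,0,0,0,0,-1],[0,0,0,0,0,0,-1],[0,0,0,0,0,-0.002,-1],[0,0,0,0,0,-0.002,-1],[0,0,0,0,0,-0.002,-1],[0,0,0,0,0,-0.002,-1],[0,0,0,0,0,0,-1],[0,0,0,0,0,0,-1]], "grip_force": 90}}

```text
clock: 8.83
tcp_pos: [0.5116, -0.3235, 0.1281]
orientation: [-1.224, -2.893, -0.0]
contact_force: [-1.2, -0.3, -1.4]
grip_width: 0.0103
gripper_force: 89.5
```

Emit:
{"api": "apply_moves", "payload": {"moves": [[0,0,0,0,0,-0.003,-1],[0,0,0,0,0,-0.003,-1],[0,0,0,0,0,-0.003,-1],[0,0,0,0,0,-0.004,-1],[0,0,0,0,0,-0.005,-1],[0,0,0,0,0,-0.008,-1],[0,0,0,0,0,-0.01,-1],[0,0,0,0,0,0,-1]]}}

```text
clock: 9.5
tcp_pos: [0.5128, -0.3245, 0.1662]
orientation: [1.223, 2.89, -0.0]
contact_force: [0.6, 0.5, -1.1]
grip_width: 0.0101
gripper_force: 89.5
```

```bash
python3 - <<'E'
from h import *
a=grab_frame("side")[220:370,210:360];b=grab_frame("wrist")[120:340,220:420]
print(telemetry.get_obs()["contact_force"],telemetry.get_obs()["grip_width"])
cv2.imwrite("pics/s5.png",np.hstack([cv2.resize(a,(400,400),interpolation=2),cv2.resize(b,(364,400),interpolation=2)]))
E
```

```text
[-0.37574278  0.98496883 -1.36184932] 0.009923201230233202
```

View pics/s5.png

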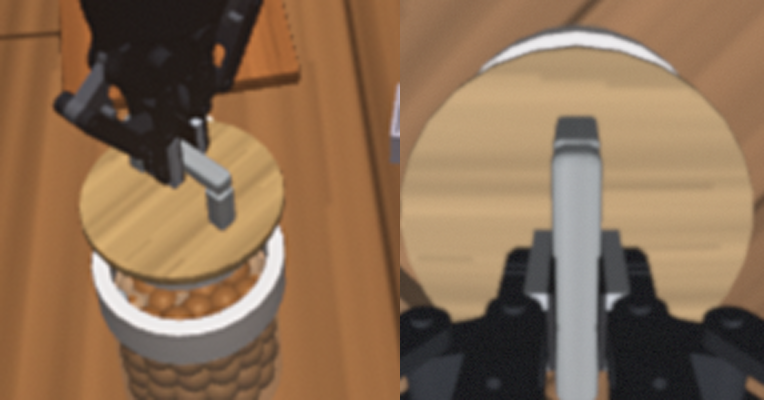

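The lid is clear of the collar, level, and held firmly with the bar centred between the pads. Next I'll carry it over to the board.

Emit:
{"api": "apply_moves", "payload": {"moves": [[0,0,0,0,0,-0.015,-1],[0,0,0,0.005,0.005,-0.015,-1],[0,0,0,0.014,0.012,0,-1],[0,0,0,0.02,0.017,0,-1],[0,0,0,0.02,0.017,0,-1],[0,0,0,0.02,0.017,0,-1],[0,0,0,0.02,0.017,0,-1],[0,0,0,0.02,0.017,0,-1]]}}

```text
clock: 10.27
tcp_pos: [0.5019, -0.1654, 0.1942]
orientation: [1.224, 2.893, 0.001]
contact_force: [0.9, -0.2, -1.7]
grip_width: 0.0104
gripper_force: 89.4
```

Emit:
{"api": "apply_moves", "payload": {"moves": [[0,0,0,0.02,0.017,0,-1],[0,0,0,0.02,0.017,0,-1],[0,0,0,0.02,0.017,0,-1],[0,0,0,0.02,0.017,0,-1],[0,0,0,0.02,0.017,0,-1],[0,0,0,0.02,0.017,0,-1],[0,0,0,0.012,0.012,0,-1],[0,0,0,0.006,0.005,0,-1]]}}

```text
clock: 10.93
tcp_pos: [0.4913, 0.0183, 0.1941]
orientation: [-1.218, -2.896, -0.002]
contact_force: [0.3, 0.2, -2.2]
grip_width: 0.0101
gripper_force: 89.4
```

Emit:
{"api": "apply_moves", "payload": {"moves": [[0,0,0,0,0,0,-1],[0,0,0,0,0,0.02,-1],[0,0,0,0,0,0.02,-1],[0,0,0,0,0,0.02,-1],[0,0,0,0,0,0.02,-1],[0,0,0,0,0,0.02,-1],[0,0,0,0,0,0.01,-1],[0,0,0,0,0,0,-1]]}}

```text
clock: 11.6
tcp_pos: [0.4898, 0.0133, 0.0821]
orientation: [-1.226, -2.89, 0.005]
contact_force: [-0.2, -0.7, -1.3]
grip_width: 0.0102
gripper_force: 89.3
```

Emit:
{"api": "apply_moves", "payload": {"moves": [[0,0,0,0,0,0.01,-1],[0,0,0,0,0,0.01,-1],[0,0,0,0,0,0.007,-1],[0,0,0,0,0,0.005,-1],[0,0,0,0,0,0.003,-1],[0,0,0,0,0,0.001,-1],[0,0,0,0,0,0,-1],[0,0,0,0,0,0,-1]]}}

```text
clock: 12.27
tcp_pos: [0.4915, 0.0149, 0.0479]
orientation: [1.224, 2.893, 0.0]
contact_force: [0.1, 0.1, -2.6]
grip_width: 0.01
gripper_force: 89.4
```

```bash
python3 - <<'E'
from h import *
o=telemetry.get_obs();print(o["tcp_pos"],o["contact_force"])
a=grab_frame("side")[170:290,210:350]
cv2.imwrite("pics/s6.png",cv2.resize(a,(700,600),interpolation=2))
E
```

```text
[0.49152416 0.01485847 0.04789197] [ 0.08377397  0.06170923 -2.5735281 ]
```

View pics/s6.png

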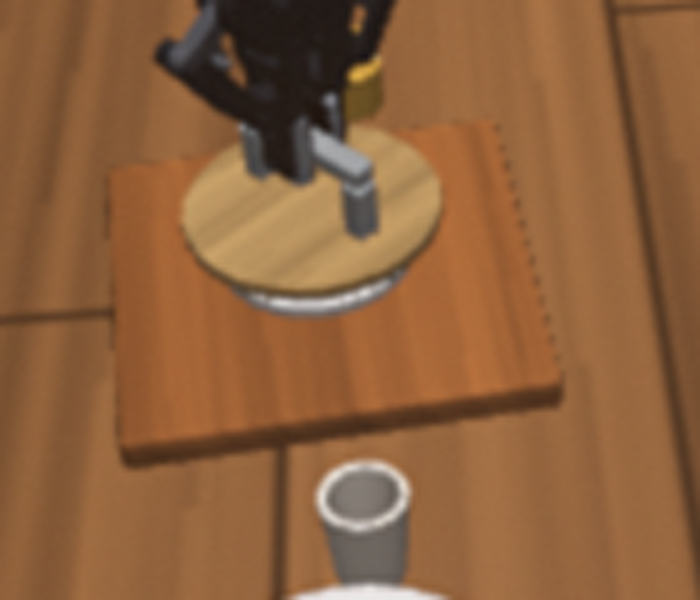

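The lid is over the middle of the board and level. I'll lower it by millimetres until it touches.

Emit:
{"api": "apply_moves", "payload": {"moves": [[0,0,0,0,0,0.001,-1],[0,0,0,0,0,0.001,-1],[0,0,0,0,0,0.001,-1],[0,0,0,0,0,0.001,-1],[0,0,0,0,0,0.001,-1],[0,0,0,0,0,0.001,-1],[0,0,0,0,0,0,-1],[0,0,0,0,0,0,-1]]}}

```text
clock: 12.98
tcp_pos: [0.4912, 0.0149, 0.0416]
orientation: [-1.224, -2.893, 0.0]
contact_force: [-0.5, 0.0, -1.9]
grip_width: 0.0099
gripper_force: 89.4
```

Emit:
{"api": "apply_moves", "payload": {"moves": [[0,0,0,0,0,0.001,-1],[0,0,0,0,0,0,-1],[0,0,0,0,0,0.001,-1],[0,0,0,0,0,0,-1],[0,0,0,0,0,0,-1],[0,0,0,0,0,0,-1],[0,0,0,0,0,0,-1],[0,0,0,0,0,0,-1]]}}

```text
clock: 13.65
tcp_pos: [0.4913, 0.0148, 0.0403]
orientation: [-1.224, -2.893, -0.001]
contact_force: [-3.2, 1.1, 6.9]
grip_width: 0.0098
gripper_force: 90.7
```

Emit:
{"api": "apply_moves", "payload": {"moves": [[0,0,0,0,0,0,-1],[0,0,0,0,0,0,-1],[0,0,0,0,0,0,-0.6],[0,0,0,0,0,0,-0.4],[0,0,0,0,0,0,0],[0,0,0,0,0,0,0.3],[0,0,0,0,0,0,0.3],[0,0,0,0,0,0,0.3]], "grip_force": 20}}

```text
clock: 14.32
tcp_pos: [0.4914, 0.0149, 0.0397]
orientation: [1.224, 2.893, 0.0]
contact_force: [0.4, -0.1, -0.2]
grip_width: 0.0553
gripper_force: 0.0
```

Emit:
{"api": "apply_moves", "payload": {"moves": [[0,0,0,0,0,-0.005,0.3],[0,0,0,0,0,-0.015,0.3],[0,0,0,0,0,-0.025,0.3],[0,0,0,0,0,-0.03,0.3],[0,0,0,0,0,-0.03,0.3],[0,0,0,0,0,-0.03,0.3],[0,0,0,0,0,-0.03,0.3],[0,0,0,0,0,0,0.3]]}}

```text
clock: 14.98
tcp_pos: [0.4948, 0.0147, 0.2102]
orientation: [1.222, 2.886, 0.01]
contact_force: [0.5, -0.9, 0.9]
grip_width: 0.056
gripper_force: 0.0
```

```bash
python3 - <<'E'
from h import *
a=grab_frame("side")[90:390,190:490]
print(telemetry.get_obs()["contact_force"])
cv2.imwrite("pics/s7.png",cv2.resize(a,(600,600),interpolation=2))
E
```

```text
[-0.66129533  0.34676789 -1.03606832]
```

View pics/s7.png

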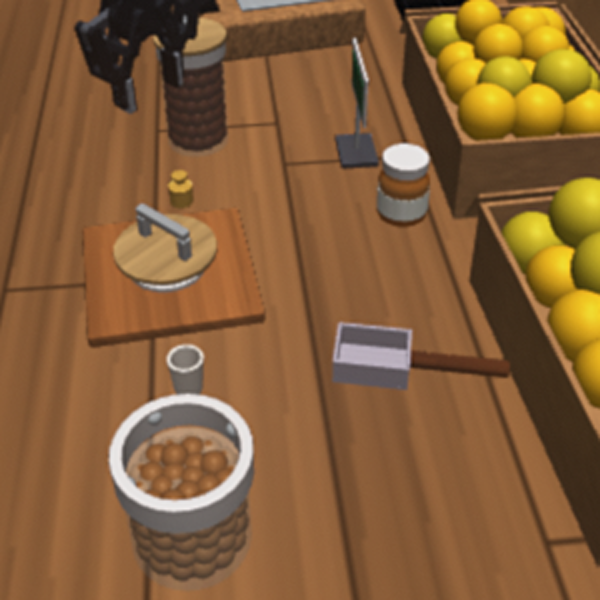

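The lid stands upright at about (165,250), wholly on the board. The canister is open, the other things have not moved, and the gripper is clear.

```bash
python3 -c "
from bench import order
print(order.hand_in())"
```

```text
the job is handed in; nothing more can be done
None
```

The walnut canister is open, its lid stands right way up and wholly on the board, the other things are where they were, and the job was handed in at about 15 s; the first grasp closed just above the bar, so I lowered and regripped.

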